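Lock a quarter-turn nut into the optical rail

TASK

Take the long-footed quarter-turn nut and lower it, foot lengthwise, into the slot of the aluminium rail at the dark index line halfway between the lens holder and the detector, until its collar rests on the lips. Twist it ninety degrees, either way, so its foot lies square across under both lips, and let go. Leave the short-footed nut and the round-footed post where they stand.

Things in the scene. Friction and masses are not known exactly. Their poses are not given: they have to be found in the camera images.
- long_nut_key (a point): Key centre of the long nut (68 mm tall, 0.2 kg, stands on its foot): 56 mm above the foot's underside, 34 above the collar's. Upward: steel foot 70 x 20 x 10 (ends 12 wide), neck 22 dia. x 12, aluminium collar 60 dia. x 6 (foot ends peek out 5 mm), stem 14 dia. x 16, brass key 50 long x 14 wide x 24 tall, pinched across the 14. x runs along both key and foot, z up.
- slot_mid (a point): Middle of the fixed rail's slot, level with the lip tops, 45 mm above the bench, marked by a thin dark line on each lip. x along the slot, y across, z up. Rail 412 x 98 mm; slot 40 wide, lips 6 thick, hollow below 88 wide, 33 deep. Lens holder (near end) and detector (far end) start 135 mm either side, 125 mm high. Nut home: collar on the lips, key centre 34 mm above this point.
- short_nut_key (a point): Bystander, not to be moved. Centre of the grip key (56 mm above the bench) of the short nut: alike but smaller, collar 44 mm diameter, brass key 32 x 14 x 24 mm, foot only 36 mm long and hidden under the collar, 68 mm tall overall. x along its key, z up.
- round_post_knob (a point): Bystander, not to be moved. Centre of the knob (50 mm above the bench) of the round-footed post: round steel foot 60 mm diameter, stem 20 mm, round brass knob 38 mm diameter x 24 mm, 62 mm tall overall. z up.
Not all that is in view belongs to the job. What is shaped like the part that bears long_nut_key but purple or red is not meant.

How it is judged (in metres and radians):
On the way:
1. the foot of the long nut is down in the slot, lengthwise (angle between the x axis of long_nut_key and the x axis of slot_mid, either way round below 0.5 rad and z of long_nut_key in the frame of slot_mid below 0.042 m and y of long_nut_key in the frame of slot_mid between -0.02 and 0.02 m and x of long_nut_key in the frame of slot_mid between -0.06 and 0.06 m), for 0.05 s.
At the end, for the whole second after the job is handed in: The long nut stands upright (within 6 degrees) and at rest in the slot, collar on the lips (within 5 mm), within 20 mm of the index line along the slot and 15 mm of the slot's centreline, its foot turned square across the slot within 15 degrees (angle between the x axis of long_nut_key and the y axis of slot_mid, either way round below 0.26 rad and x of long_nut_key in the frame of slot_mid between -0.02 and 0.02 m and y of long_nut_key in the frame of slot_mid between -0.015 and 0.015 m and z of long_nut_key in the frame of slot_mid between 0.028 and 0.039 m and angle between long_nut_key's own z axis and vertical below 0.1 rad and linear speed of long_nut below 0.02 m/s); the robot touches nothing.
It fails at once if the short nut is moved more than 30 mm (distance of short_nut_key from where it was at the start of the episode above 0.03 m).
It fails at once if the round-footed post is moved more than 30 mm (distance of round_post_knob from where it was at the start of the episode above 0.03 m).
It also fails if it takes over 42 s, if anything falls off the work surface, if the arm or the gripper's body presses on something with over 40 N, if the wrist force passes 120 N, or if a joint passes its speed limit or range.

ROBOT

A 6-joint arm with a two-finger parallel gripper is mounted at the origin on the work surface. World frame = base frame: x ahead of the robot, y to its left, z up, the work surface at z = 0. Lengths are in m, angles in degrees, forces in N, time in s.
With the tool pointing down it reaches from about 0.3 to 0.775 m from the base axis. Payload 14.6 kg.
Tool frame: the origin (TCP) lies on the mounting face of the last link; the fingertips stand 173 mm ahead of it and the grasp point (between the pads) lies 155 mm ahead of it (arm.hold_point_z is the distance from the TCP to the grasp point, in m); z points along the fingers, y is the line along which they close (so a half turn about z gives the same grasp; the last joint's range is limited). The gripper opens to 85 mm and grips with 20 to 120 N. Pads are 22 mm wide; open, the fingers measure 114 mm over their backs; the gripper's body (76 mm by 85 mm) begins 54 mm behind the grasp point. The pads swing forward as they close: fully open they stand 13 mm farther back than shut.
Start: joints at [59.496, 17.183, 87.147, -0, 75.671, -3.816], TCP at [0.247, 0.491, 0.405] pointing down, gripper open.
Joint ranges: [-173.82, 173.82], [-45.26, 126.66], [13.44, 144.39], [-59.66, 239.66], [0, 175.72], [-146.38, 146.38]. Speed limits (degrees/s): [127.2, 127.2, 147.25, 180, 180, 180].

INTERFACE

Orientations are given as a 3x3 rotation matrix whose columns are the frame's x, y, z axes.
In Python, from rig import arm gives the robot as it stands.
- The arm moves only by the shell command python3 -m jog 'ROWS' [FORCE]. ROWS is a JSON object of lists of equal length, an entry for each row: "travel": the shift along the tool's x, y, z in cm, a list of three; "dr": the turn, a rotation vector about the tool's x, y, z in degrees, a list of three; "fingers": the finger opening in cm, from 0 to 8.54. A call has 1 to 12 rows; each row is the pose to reach, as a shift and turn from the pose commanded when the call began, along the tool's axes at that moment; what a row does not reach only later rows make up. A row lasts 1/8 s, in which the tool goes at most 62.5 mm and 10.7 degrees, less where a joint would pass 70% of its speed; a pose out of reach is approached as far as the arm can. A call with a gripper value outside its range is refused whole. The fingers move at their own pace and stop on an object; FORCE is the grip in N (left out, the last holds). Time passes only in rows, so rows that repeat a pose let the fingers close. It gives the time, the measured TCP pose, the force, the opening and the grip force at its end, in the units of the state.
- arm.observe(): the state, without advancing time (a new reading comes with each control period).
- arm.grab_frame(name): name is "scene" or "top"; returns a dict with "frame" (384x512x3 uint8, blue, green, red), "intrinsics" (3x3 intrinsics, pixels), "R" (3x3) and "t" (3): a world point X has camera coordinates R X + t. Camera axes: x right, y down, z forward; pixel columns grow to the right and rows downward; lengths in m; the calibration is good to about 2 mm. A picture is of the moment at which its call begins. There is no depth.
- arm.sign_off(): hands the job in; it is judged then, once.
Trained networks look in a picture, given as the dict that the camera call returned (one of the last four; its "shot" number tells which), for a name from the list of things; names that differ only in an ending like _2 or _b are one class to them, and where a whole thing is asked for, a point or a joint stands for the part that bears it (a point fixed in the world has none). Each returns a list of dicts, best first, with "conf" (0 to 1); they miss things now and then, are a little off and sometimes report something else, mostly with a low value. They report only what shows in the picture. A call takes as long as a camera call. They do not tell look-alikes from the thing itself.
- arm.search_frame(picture, target): "rect" ([left, top, right, bottom] in pixels, round what is visible of it).
- arm.cut_out(picture, target): "mask" (384x512 bool, what is visible of it) and "rect" ([left, top, right, bottom] in pixels, round what is visible of it).
The state is a dict: "time_s": time; "joint_pos": joint angles; "dq": joint speeds; "joint_torque": joint torques, N m; "tcp_pos": TCP position; "orientation": TCP orientation; "wrist_force": force on the tool from outside, world axes, zero at the start; "wrist_torque": the same for the moment, N m; "width": finger opening in m; "finger_force": force on a finger pad.
Only numpy, scipy, OpenCV 4.12 (cv2) and the standard library are available. Lean on these libraries where they do the work, as an engineer would, in place of code of your own. Each camera call takes 0.05 s, during which the arm holds its last target. There are 200 camera calls.

## Working session

There is one attempt and no reset: what is moved stays moved. The work goes in short steps, Python scripts to look and compute and a shell command to move; the robot and the scene stay as the last step left them, time stands still between calls to the robot, and variables do not carry over. Pictures are saved under pics/ and viewed, at most 10 in all, crops included, and the job is handed in when it is done.

```bash
mkdir -p pics; ls; python3 - <<'E'
from rig import arm
import cv2, numpy as np
s=arm.observe(); print(s)
for n in ["scene","top"]:
    p=arm.grab_frame(n); cv2.imwrite(f"pics/{n}0.png",p["frame"])
    print(n,p["intrinsics"],p["R"],p["t"])
    for t in ["long_nut_key","slot_mid","short_nut_key","round_post_knob"]:
        try: print(t,[(np.round(d["rect"]),round(d["conf"],2)) for d in arm.search_frame(p,t)])
        except Exception as e: print(t,e)
E
```

```text
pics
{'time_s': 0.0, 'joint_pos': array([ 5.94966108e+01,  1.72163458e+01,  8.71822895e+01,  1.75420524e-03,
        7.56709864e+01, -3.81543816e+00]), 'dq': array([-0.04637084, -0.08292027, -0.05822089,  0.06297272,  0.05141713,
        0.01043352]), 'joint_torque': array([-2.30860380e-03, -5.43527520e+01, -3.61775529e+01, -2.12720847e-04,
        4.32894085e-03,  4.37043332e-05]), 'tcp_pos': array([0.24699889, 0.49137391, 0.40409964]), 'orientation': array([[-8.93462411e-01,  4.49137515e-01, -6.42344352e-04],
       [ 4.49137960e-01,  8.93461822e-01, -1.03189551e-03],
       [ 1.10447170e-04, -1.21046108e-03, -9.99999261e-01]]), 'wrist_force': array([-0.633082  , -0.64998138, -0.16284272]), 'wrist_torque': array([-0.01042379,  0.00122027, -0.02733412]), 'finger_force': 0.0, 'width': 0.08542303860078528}
scene [[384.06357359   0.         261.24705421]
 [  0.         384.06357359 194.93871876]
 [  0.           0.           1.        ]] [[ 0.53075197  0.84731744  0.01885488]
 [ 0.5116234  -0.30258156 -0.80416783]
 [-0.67568028  0.43646025 -0.59410319]] [-0.24688887 -0.23051347  1.2131
[... 236 characters left out ...]
79.]), 0.86)]
round_post_knob [(array([214., 186., 237., 221.]), 0.71)]
top [[478.58394806   0.         265.61923872]
 [  0.         478.58394806 184.49017149]
 [  0.           0.           1.        ]] [[ 0.0408959  -0.99916012  0.0025665 ]
 [-0.97197853 -0.04037819 -0.23157578]
 [ 0.23148491  0.00697592 -0.97281348]] [-0.07398074  0.54752685  0.93191119]
long_nut_key [(array([363., 132., 391., 155.]), 0.66), (array([368., 247., 400., 279.]), 0.61), (array([369., 196., 397., 227.]), 0.6)]
slot_mid [(array([ 91.,  77., 204., 271.]), 0.65)]
short_nut_key [(array([314., 141., 329., 165.]), 0.72), (array([367., 195., 398., 225.]), 0.44)]
round_post_knob [(array([272., 216., 300., 241.]), 0.81)]
```

```bash
python3 - <<'E'
import cv2, numpy as np
a=cv2.imread("pics/scene0.png");b=cv2.imread("pics/top0.png")
cv2.imwrite("pics/s1.png",cv2.resize(a[100:350,90:450],None,fx=2.2,fy=2.2,interpolation=cv2.INTER_CUBIC))
cv2.imwrite("pics/t1.png",cv2.resize(b[60:300,80:420],None,fx=2.3,fy=2.3,interpolation=cv2.INTER_CUBIC))
E
```

```text
(no output)
```

View pics/s1.png

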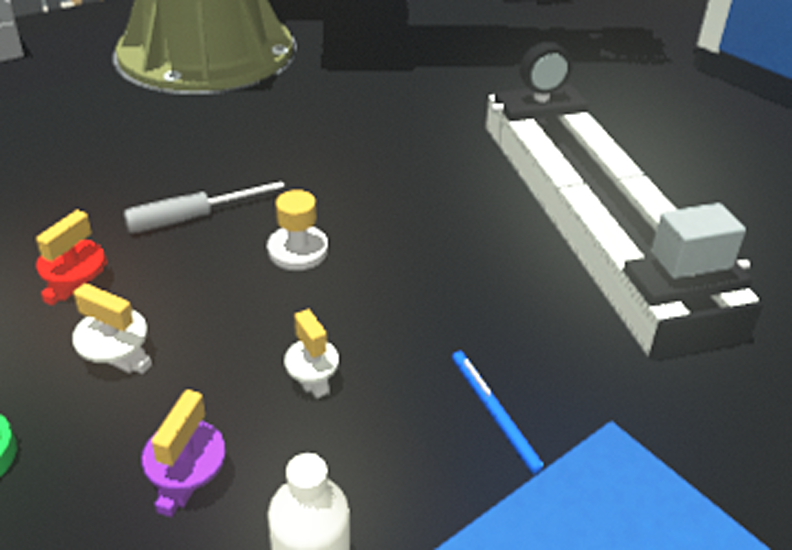

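View pics/t1.png

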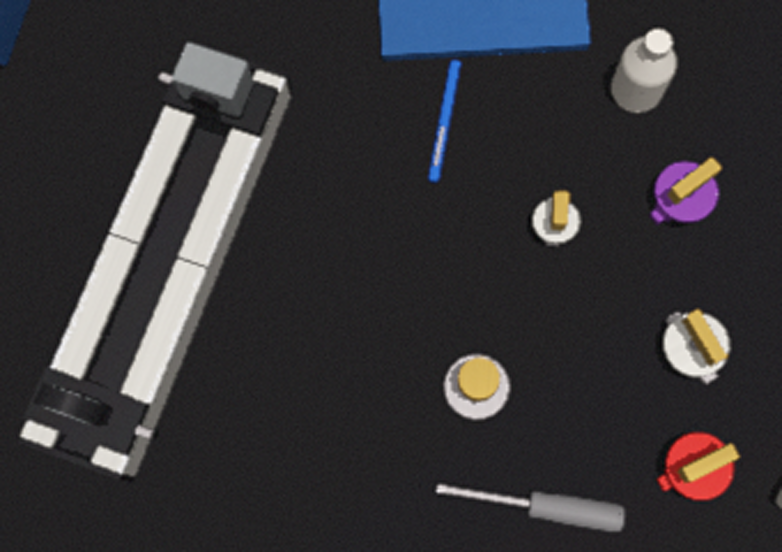

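The long nut is the white-collared one with foot ends showing: crop (697,342) in top, (110,325) in scene. The red and purple ones are decoys. The index line runs at about (108,234)–(208,267) in the top crop.

```bash
cat > h.py <<'E'
import cv2, numpy as np
from scipy.optimize import minimize
def proj(p,X): 
    c=np.asarray(X)@p["R"].T+p["t"]; u=c@p["intrinsics"].T; return u[:,:2]/u[:,2:]
def back(p,uv,z):
    d=p["R"].T@np.linalg.inv(p["intrinsics"])@np.array([*uv,1.]); o=-p["R"].T@p["t"]
    return o+d*(z-o[2])/d[2]
def brass(p,c,r=22):
    h=cv2.cvtColor(p["frame"],cv2.COLOR_BGR2HSV); m=cv2.inRange(h,(12,90,60),(32,255,255))
    k=np.zeros_like(m); cv2.circle(k,tuple(int(v) for v in c),r,255,-1); return m&k
def box(x,y,yaw,zc,L=.05,W=.014,H=.024):
    g=np.array([[a,b,c] for a in(-L/2,L/2) for b in(-W/2,W/2) for c in(-H/2,H/2)])
    c,s=np.cos(yaw),np.sin(yaw); return g@np.array([[c,-s,0],[s,c,0],[0,0,1]]).T+[x,y,zc]
def fitkey(views,x0,zc):
    S=8
    def cost(q):
        e=0
        for p,m in views:
            h=cv2.convexHull((proj(p,box(q[0],q[1],q[2]/10,zc))*S).astype(np.float32)).astype(np.int32)
            y,x=np.nonzero(m); 
            x0_,y0_,x1,y1=x.min()-15,y.min()-15,x.max()+16,y.max()+16
            b=cv2.resize(m[y0_:y1,x0_:x1],None,fx=S,fy=S,interpolation=cv2.INTER_NEAREST)>0
            r=np.zeros(b.shape,np.uint8); cv2.fillConvexPoly(r,h+np.int32([[[-x0_*S+S//2,-y0_*S+S//2]]]),1); r=r>0
            e+=1-(b&r).sum()/(b|r).sum()
        return e
    best=min((minimize(cost,[x0[0],x0[1],a*10],method="Nelder-Mead",options=dict(initial_simplex=[[x0[0],x0[1],a*10],[x0[0]+.008,x0[1],a*10],[x0[0],x0[1]+.008,a*10],[x0[0],x0[1],a*10+3]],xatol=1e-4,fatol=1e-3)) for a in np.arange(0,np.pi,np.pi/8)),key=lambda r:r.fun)
    return best.x*[1,1,.1],best.fun
E
python3 - <<'E'
from rig import arm
from h import *
T=arm.grab_frame("top");S=arm.grab_frame("scene")
mt=brass(T,(383,207));ms=brass(S,(137,239),16)
print((mt>0).sum(),(ms>0).sum())
x0=back(T,(383,207),.06)
for v in ([(T,mt)],[(S,ms)],[(T,mt),(S,ms)]):
    q,f=fitkey(v,x0,.056); print(q[:2],np.degrees(q[2]),f)
f=lambda a:back(T,(80+a[0]/2.3,60+a[1]/2.3),.045)
L=[f(a) for a in((194,118),(86,375),(231,132),(123,390))]
d=L[0]-L[1]+L[2]-L[3]; print("rail deg",[np.degrees(np.arctan2(*v[[1,0]])) for v in (L[0]-L[1],L[2]-L[3],d)])
i=[f(a) for a in((108,234),(138,243.5),(177,259),(208,267))];print(i, "mid",(i[1]+i[2])/2,(i[0]+i[3])/2)
m=(i[1]+i[2])/2; print(proj(S,[m]), "in s1 crop",(proj(S,[m])-[90,100])*2.2)
for n,c in(("short",(80+560/2.3,60+208/2.3)),("post",(80+479/2.3,60+378/2.3))): print(n,back(T,c,.065))
for n,c in(("purple",(80+695/2.3,60+180/2.3)),("red",(80+711/2.3,60+463/2.3))): print(n,back(T,c,.065))
E
```

```text
215 365
[ 0.51612404 -0.30286976] 209.7905278468321 0.16873388186172178
[ 0.51617372 -0.30155653] 29.990552252043187 0.08913034919885043
[ 0.51603896 -0.30192124] 210.0906970820523 0.26930731139696784
rail deg [np.float64(-16.67028200637587), np.float64(-17.054412765609744), np.float64(-16.862346242981996)]
[array([0.59251247, 0.2481395 , 0.045     ]), array([0.58451076, 0.21925812, 0.045     ]), array([0.57114022, 0.18160202, 0.045     ]), array([0.56469185, 0.1522045 , 0.045     ])] mid [0.57782549 0.20043007 0.045     ] [0.57860216 0.200172   0.045     ]
[[361.44028789 181.14960252]] in s1 crop [[597.16863335 178.52912555]]
short [ 0.62908705 -0.17071165  0.065     ]
post [ 0.46835784 -0.10093753  0.065     ]
purple [ 0.66143678 -0.29535784  0.065     ]
red [ 0.40204578 -0.30528254  0.065     ]
```

```bash
python3 -m jog '{"travel":[[-59.6,-58.7,0],[-59.6,-58.7,0],[-59.6,-58.7,0],[-59.6,-58.7,0],[-59.6,-58.7,0],[-59.6,-58.7,0],[-59.6,-58.7,0],[-59.6,-58.7,0],[-59.6,-58.7,0],[-59.6,-58.7,0],[-59.6,-58.7,0],[-59.6,-58.7,0]],"dr":[[0,0,123],[0,0,123],[0,0,123],[0,0,123],[0,0,123],[0,0,123],[0,0,123],[0,0,123],[0,0,123],[0,0,123],[0,0,123],[0,0,123]],"fingers":[6,6,6,6,6,6,6,6,6,6,6,6]}' 60
cat > st.py <<'E'
from rig import arm
from h import *
import sys
s=arm.observe();R=s["orientation"];x,y,z,yaw=map(float,sys.argv[1:5])
d=R.T@(np.array([x,y,z])-s["tcp_pos"])*100
cur=np.degrees(np.arctan2(R[1,1],R[0,1])); 
print("t",s["time_s"],"tcp",s["tcp_pos"],"yaw_y",cur,"tilt",R[:,2],"j",s["joint_pos"].round(1),"w",s["width"],s["finger_force"],"F",s["wrist_force"])
print("travel cm",d.round(2),"dr z",-((yaw-cur+180)%360-180))
E
python3 st.py .516 -.302 .29 -60
```

```text
time_s: 2.1
tcp_pos: [0.4883, -0.221, 0.4048]
orientation: [[0.866, 0.501, 0.0], [0.501, -0.866, -0.0], [0.0, 0.0, -1.0]]
wrist_force: [0.7, 0.3, -0.3]
width: 0.0602
finger_force: 0.0
t 2.1 tcp [ 0.48831013 -0.22099956  0.40484615] yaw_y -59.95490278617535 tilt [ 4.90730553e-04 -1.92812625e-04 -9.99999861e-01] j [-28.3  15.4  89.4   0.   75.2  31.7] w 0.060205533420916134 0.0 F [ 0.7229423   0.28812152 -0.28145017]
travel cm [-1.66  8.39 11.49] dr z 0.04509721382464704
```

```bash
python3 -m jog '{"travel":[[-1.7,8.4,11.5],[-1.7,8.4,11.5],[-1.7,8.4,11.5],[-1.7,8.4,11.5]],"dr":[[0,0,0],[0,0,0],[0,0,0],[0,0,0]],"fingers":[6,6,6,6]}'
python3 st.py .516 -.302 .213 -60
python3 - <<'E'
from rig import arm
from h import *
T=arm.grab_frame("top");S=arm.grab_frame("scene")
a=cv2.resize(S["frame"][140:300,60:240],None,fx=3,fy=3);b=cv2.resize(T["frame"][120:280,290:470],None,fx=3,fy=3)
cv2.imwrite("pics/g.png",cv2.resize(np.vstack([a,b]),None,fx=.62,fy=.62))
E
```

```text
time_s: 2.6
tcp_pos: [0.5158, -0.3, 0.2895]
orientation: [[0.864, 0.504, -0.001], [0.504, -0.864, 0.001], [-0.0, -0.001, -1.0]]
wrist_force: [0.5, 0.7, 1.1]
width: 0.06
finger_force: 0.0
t 2.6 tcp [ 0.51582514 -0.29997655  0.28946843] yaw_y -59.71763649298013 tilt [-8.9136478e-04  6.6736976e-04 -9.9999938e-01] j [-33.7  29.6  85.9   0.   64.6  26. ] w 0.06003459946754039 0.0 F [0.5027588  0.68502296 1.14972294]
travel cm [-0.08  0.19  7.65] dr z 0.28236350701988044
```

View pics/g.png

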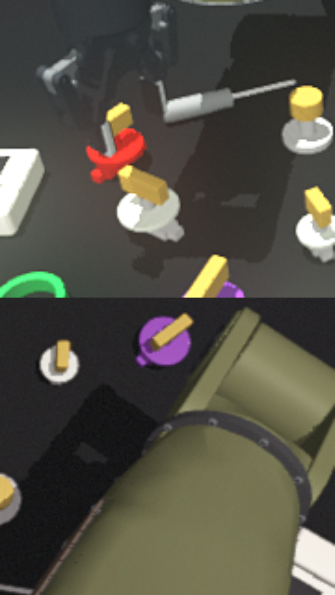

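```bash
python3 - <<'E'
from rig import arm
from h import *
S=arm.grab_frame("scene");s=arm.observe()
R=s["orientation"];p=s["tcp_pos"]
X=[p+R@[0,sy*.03,.173] for sy in(-1,1)]+[p+R@[0,0,.173]]
print(((proj(S,X)-[60,140])*3*.62).round())
ms=brass(S,(137,239),16);print((ms>0).sum(),fitkey([(S,ms)],(.516,-.302),.056), s["tcp_pos"])
E
```

```text
[[155. 116.]
 [109. 151.]
 [133. 133.]]
370 (array([ 0.51650748, -0.30139568,  3.67359468]), np.float64(0.07827350561621238)) [ 0.51604333 -0.29910093  0.29185035]
```

```bash
python3 -m jog '{"travel":[[0,0.2,4],[0,0.2,7.7],[0,0.2,7.7],[0,0.2,7.7],[0,0.2,7.7],[0,0.2,7.7],[0,0.2,7.7],[0,0.2,7.7],[0,0.2,7.7]],"dr":[[0,0,0],[0,0,0],[0,0,0],[0,0,0],[0,0,0],[0,0,0],[0,0,0],[0,0,0],[0,0,0]],"fingers":[6,6,6,1,1,1,1,1,1]}' 60
python3 st.py .516 -.302 .34 -60
```

```text
time_s: 3.88
tcp_pos: [0.5171, -0.3018, 0.2144]
orientation: [[0.863, 0.505, 0.002], [0.505, -0.863, -0.001], [0.001, 0.002, -1.0]]
wrist_force: [-2.8, 1.4, 8.3]
width: 0.0132
finger_force: 58.8
t 3.875 tcp [ 0.5171128  -0.30177601  0.21436746] yaw_y -59.687377458181736 tilt [ 0.00198253 -0.00125803 -0.99999724] j [-33.8  35.5  87.9   0.   56.4  25.9] w 0.013150356289006699 58.794145407155156 F [-2.77064074  1.36978464  8.31164019]
travel cm [-9.000e-02 -1.000e-02 -1.256e+01] dr z 0.3126225418182571
```

```bash
python3 -m jog '{"travel":[[0,0,-3],[0,0,-8],[0,0,-14],[0,0,-14],[0,0,-14]],"dr":[[0,0,0],[0,0,0],[0,0,0],[0,0,0],[0,0,0]],"fingers":[1,1,1,1,1]}'
python3 st.py .578 .2003 .36 -106.9
```

```text
time_s: 4.5
tcp_pos: [0.5166, -0.3015, 0.3521]
orientation: [[0.863, 0.505, -0.001], [0.505, -0.863, 0.0], [-0.0, -0.001, -1.0]]
wrist_force: [-0.4, 0.2, -2.7]
width: 0.0131
finger_force: 59.2
t 4.5 tcp [ 0.51655669 -0.30148733  0.35212533] yaw_y -59.689653548566874 tilt [-5.91477016e-04  3.89289037e-04 -9.99999749e-01] j [-33.8  25.9  82.4  -0.   71.7  25.9] w 0.013087258129123928 59.15792643092573 F [-0.44130255  0.23825705 -2.66252113]
travel cm [ 30.63 -40.22  -0.77] dr z 47.21034645143314
```

```bash
python3 -m jog '{"travel":[[3,-4,0],[6,-8,0],[9.2,-12.1,0],[12.2,-16.1,0],[15.3,-20.1,0],[18.4,-24.1,0],[21.4,-28.2,0],[24.5,-32.2,0],[27.6,-36.2,0],[30.6,-40.2,0],[30.6,-40.2,0],[30.6,-40.2,0]],"dr":[[0,0,5],[0,0,10],[0,0,15],[0,0,20],[0,0,25],[0,0,30],[0,0,35],[0,0,40],[0,0,44],[0,0,47.2],[0,0,47.2],[0,0,47.2]],"fingers":[1,1,1,1,1,1,1,1,1,1,1,1]}'
python3 st.py .578 .2003 .27 -106.9
python3 - <<'E'
from rig import arm
from h import *
T=arm.grab_frame("top");S=arm.grab_frame("scene")
a=cv2.resize(S["frame"][60:280,270:470],None,fx=2,fy=2);b=cv2.resize(T["frame"][60:280,70:270],None,fx=2,fy=2)
cv2.imwrite("pics/h.png",np.hstack([a,b]))
E
```

```text
time_s: 6.0
tcp_pos: [0.578, 0.1995, 0.3512]
orientation: [[0.957, -0.29, -0.002], [-0.29, -0.957, -0.001], [-0.002, 0.002, -1.0]]
wrist_force: [-0.0, 0.3, -1.8]
width: 0.0127
finger_force: 59.4
t 6.0 tcp [0.57798916 0.19950836 0.35116323] yaw_y -106.8532881376669 tilt [-2.44455380e-03 -9.30550469e-04 -9.99996579e-01] j [ 15.6  27.6  80.   -0.   72.5 122.5] w 0.012661570428077818 59.35922694392502 F [-0.03230643  0.34797737 -1.80446682]
travel cm [-0.01 -0.09  8.12] dr z 0.04671186233309754
```

View pics/h.png

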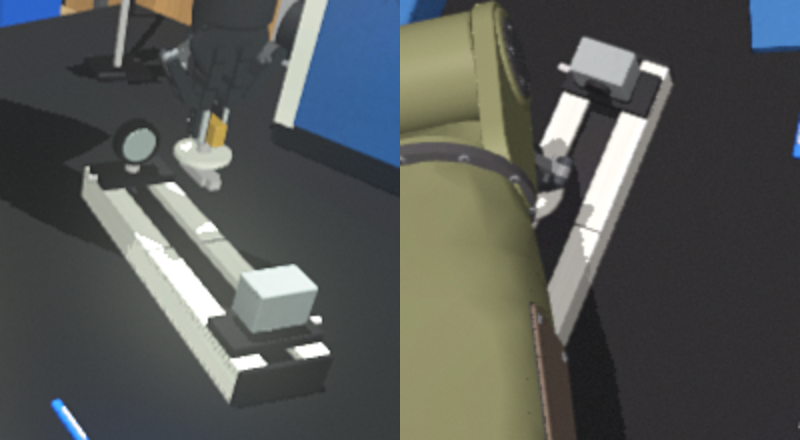

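```bash
python3 -m jog '{"travel":[[0,0,3],[0,0,6],[0,-0.1,8.7],[0,-0.1,8.7],[0,-0.1,8.7]],"dr":[[0,0,0],[0,0,0],[0,0,0],[0,0,0],[0,0,0]],"fingers":[1,1,1,1,1]}'
python3 st.py .578 .2003 .238 -106.9
python3 - <<'E'
from rig import arm
from h import *
T=arm.grab_frame("top");S=arm.grab_frame("scene")
a=cv2.resize(S["frame"][100:240,290:430],None,fx=4,fy=4,interpolation=cv2.INTER_CUBIC)
cv2.imwrite("pics/i.png",a)
E
```

```text
time_s: 6.72
tcp_pos: [0.5787, 0.2003, 0.267]
orientation: [[0.957, -0.291, 0.001], [-0.291, -0.957, 0.0], [0.001, -0.001, -1.0]]
wrist_force: [0.6, -0.8, -1.6]
width: 0.0126
finger_force: 59.2
t 6.725 tcp [0.57870636 0.20031213 0.26697145] yaw_y -106.9257471387496 tilt [ 1.40484672e-03  3.48482571e-04 -9.99998952e-01] j [ 15.7  32.9  84.   -0.   63.  122.6] w 0.01259485355030836 59.20955076813698 F [ 0.63076975 -0.7802952  -1.64403277]
travel cm [-0.07  0.02  2.9 ] dr z -0.02574713874957979
```

View pics/i.png

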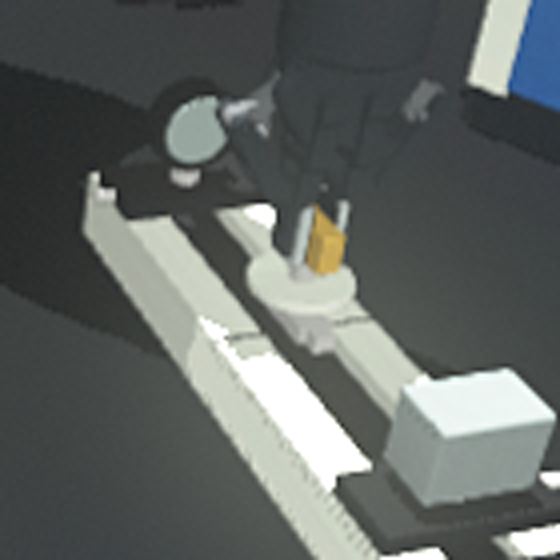

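```bash
python3 -m jog '{"travel":[[0,0,0.7],[0,0,1.4],[0,0,2.1],[0,0,2.8],[0,0,2.8],[0,0,2.8]],"dr":[[0,0,0],[0,0,0],[0,0,0],[0,0,0],[0,0,0],[0,0,0]],"fingers":[1,1,1,1,1,1]}'
python3 st.py .578 .2003 .2365 -106.9
```

```text
time_s: 7.58
tcp_pos: [0.5784, 0.2008, 0.2375]
orientation: [[0.957, -0.29, -0.0], [-0.29, -0.957, -0.0], [-0.0, 0.0, -1.0]]
wrist_force: [0.5, 0.4, -1.7]
width: 0.0128
finger_force: 59.6
t 7.575 tcp [0.57835824 0.20080392 0.23746302] yaw_y -106.88672751047916 tilt [-2.48507061e-04 -8.70912832e-05 -9.99999965e-01] j [ 15.7  35.1  84.9  -0.   60.  122.6] w 0.012782251473942572 59.63472604751587 F [ 0.5310833   0.43971402 -1.70224448]
travel cm [-0.02  0.06  0.1 ] dr z 0.013272489520829822
```

```bash
python3 -m jog '{"travel":[[0,0,0.1],[0,0,0.1],[0,0,0.1]],"dr":[[0,0,0],[0,0,0],[0,0,0]],"fingers":[1,1,1]}' | egrep 'force|tcp'; python3 -m jog '{"travel":[[0,0,0.1],[0,0,0.1],[0,0,0.1]],"dr":[[0,0,0],[0,0,0],[0,0,0]],"fingers":[1,1,1]}' | egrep 'force|tcp'
```

```text
tcp_pos: [0.5784, 0.2008, 0.2371]
wrist_force: [-2.8, -0.4, 6.1]
finger_force: 60.6
tcp_pos: [0.5784, 0.2008, 0.2371]
wrist_force: [-8.4, -1.6, 15.4]
finger_force: 62.0
```

The collar is on the lips; next I ease off and twist 90°.

```bash
python3 -m jog '{"travel":[[0,0,-0.15],[0,0,-0.15],[0,0,-0.15],[0,0,-0.15],[0,0,-0.15],[0,0,-0.15],[0,0,-0.15],[0,0,-0.15],[0,0,-0.15],[0,0,-0.15],[0,0,-0.15],[0,0,-0.15]],"dr":[[0,0,0],[0,0,-9],[0,0,-18],[0,0,-27],[0,0,-36],[0,0,-45],[0,0,-54],[0,0,-63],[0,0,-72],[0,0,-81],[0,0,-90],[0,0,-90]],"fingers":[1,1,1,1,1,1,1,1,1,1,1,1]}'
python3 st.py .578 .2003 .2365 -16.9
```

```text
time_s: 9.82
tcp_pos: [0.5784, 0.2008, 0.2371]
orientation: [[0.291, 0.957, 0.0], [0.957, -0.291, 0.0], [0.0, 0.0, -1.0]]
wrist_force: [-0.8, -0.6, 0.5]
width: 0.0131
finger_force: 60.0
t 9.825 tcp [0.57842968 0.20081318 0.23712693] yaw_y -16.94264491366171 tilt [ 2.19550828e-04  7.49626091e-05 -9.99999973e-01] j [15.7 35.2 84.9  0.  59.9 32.7] w 0.01311463356051442 60.030155181884766 F [-0.77552979 -0.61231948  0.52856054]
travel cm [-0.06 -0.03  0.06] dr z -0.042644913661717965
```

Release (opening limited to 5 cm, which clears the key) and lift.

```bash
python3 -m jog '{"travel":[[0,0,0],[0,0,0],[0,0,0],[0,0,0],[0,0,-2],[0,0,-5],[0,0,-9],[0,0,-14],[0,0,-18],[0,0,-18]],"dr":[[0,0,0],[0,0,0],[0,0,0],[0,0,0],[0,0,0],[0,0,0],[0,0,0],[0,0,0],[0,0,0],[0,0,0]],"fingers":[2.5,5,5,5,5,5,5,5,5,5]}'
python3 - <<'E'
from rig import arm
from h import *
S=arm.grab_frame("scene")
cv2.imwrite("pics/j.png",cv2.resize(S["frame"][60:240,270:450],None,fx=3.3,fy=3.3,interpolation=cv2.INTER_CUBIC))
c=proj(S,[[.578,.2,.079]])[0]; ms=brass(S,c,25);q,f=fitkey([(S,ms)],(.578,.2),.079);print((ms>0).sum(),q[:2],np.degrees(q[2])%180,f)
a=np.radians(-16.9);d=q[:2]-[.578,.2003];print("along,across",d@[np.cos(a),np.sin(a)],d@[-np.sin(a),np.cos(a)])
E
```

```text
time_s: 11.08
tcp_pos: [0.578, 0.2007, 0.4223]
orientation: [[0.291, 0.957, 0.007], [0.957, -0.291, 0.002], [0.004, 0.006, -1.0]]
wrist_force: [-0.1, 0.9, -0.4]
width: 0.0502
finger_force: 0.0
247 [0.57923338 0.19987001] 75.74254342655423 0.13177781455127147
along,across 0.001305115917006615 -5.2877615331459616e-05
```

View pics/j.png

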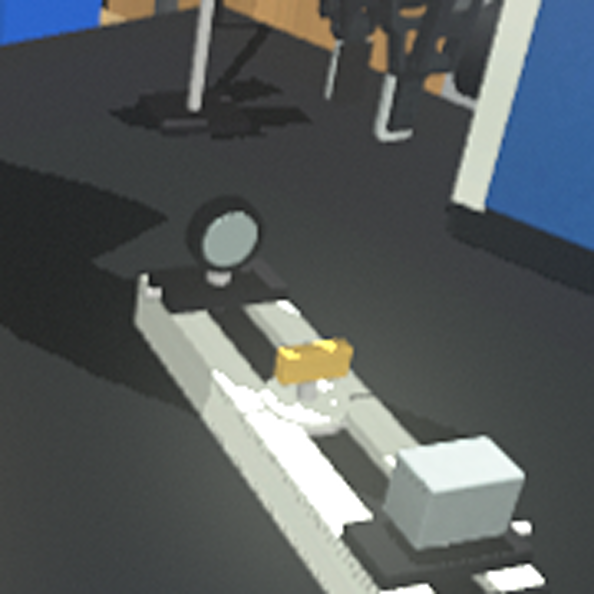

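The nut sits upright on the lips at the index line, with its key square across the slot (at about (313,362)). The gripper is clear of everything.

```bash
python3 -c "
from rig import arm; print(arm.sign_off())"
```

```text
the job is handed in; nothing more can be done
None
```

The long nut is in the slot at the index line, collar on the lips and foot turned square across (measured about 1 mm off the line and 3° off square), and the job is handed in; the verdict was not reported back to me.

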